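# Make up two lab kits in foam-lined trays

### The job

Make up the two kits from the stock standing in a row behind the trays. The gel-loading kit goes in the white tray: the small white bottle with the yellow cap, the clear tube standing on its orange cap, and the low white carton; the column kit goes in the blue tray: the amber bottle and the tall brown carton (its small well stays empty). Set each down gently, without dropping it, upright and fully down in the cut-out of its shape - cartons in the rectangle, bottles in the large round well, the tube in the small one - and leave the clear blue-capped bottle, the timer and the marker pen where they are.

Things in the scene. Friction and masses are not known exactly. Their poses are not given: they have to be found in the camera images.
- white_tray: White plastic kit tray, 144 (x) x 208 (y) x 31 mm, fixed, with dark foam, top 28 mm up. Origin: centre of the underside, z up. Cut-outs, floors 6 mm above the origin: carton rectangle 82 (x) x 106 (y) mm, centre (0, +42), with a finger notch in each long side; large round well 62 mm wide at (-31, -56) for a bottle; small one 52 mm wide at (+36, -56) for a tube. 3 mm bevel on the wells.
- blue_tray: Blue plastic kit tray, same shape as the white, 144 (x) x 208 (y) x 31 mm, fixed, with dark foam, top 28 mm up. Origin: centre of the underside, z up. Cut-outs, floors 6 mm above the origin: carton rectangle 82 (x) x 106 (y) mm, centre (0, +42), with a finger notch in each long side; large round well 62 mm wide at (-31, -56) for a bottle; small one 52 mm wide at (+36, -56) for a tube. 3 mm bevel on the wells.
- dye_bottle: Small white dropper bottle with a yellow cap, 84 mm high; round body 42 mm across up to about 60 mm, cap 32 mm across from 67 mm up; about 70 g. Origin: centre of its underside, z up. Belongs in the white tray's large well.
- amber_bottle: Amber glass reagent bottle with a black cap, 96 mm high; round body 48 mm across up to about 65 mm, cap 35 mm across from 78 mm up; about 120 g. Origin: centre of its underside, z up. Belongs in the blue tray's large well.
- orange_tube: Clear 50 ml tube standing upside down on its orange cap, conical end up, 115 mm high; cap 35 mm across and 12 mm high, wall 29 mm across up to about 95 mm; about 30 g, tips over easily. Origin: centre of its underside (the cap), z up. Belongs in the white tray's small well, still on its cap.
- white_carton: Low white carton with a teal stripe, 66 mm along its x, 90 mm along its y, 45 mm high; about 120 g, rigid. Origin: centre of its underside, z up. Belongs in the white tray's rectangle, either way round.
- brown_carton: Tall brown carton with a red stripe, 62 mm along its x, 86 mm along its y, 120 mm high; about 150 g, rigid. Origin: centre of its underside, z up. Belongs in the blue tray's rectangle, either way round.
- blue_cap_bottle: Clear glass bottle with a blue screw cap, 60 mm across and 138 mm high, standing among the stock; in neither kit, stays where it is. Origin: centre of its underside, z up.
- timer: White digital timer lying flat between the trays, 66 x 66 x 19 mm; stays where it is. Origin: centre of its underside, z up.
- pen: White marker pen with a black cap lying at the left side, 132 mm long (its y), 16 mm thick; stays where it is. Origin: centre of its underside.
Things that resemble listed ones, but are neither listed nor needed, are in the scene too. Leave any green or pink look-alike of the dye_bottle alone.

How it is judged:
By the outcome, as a careful person would: the job done as asked, in the order asked, and still so for the second after the job is handed in, with the robot touching nothing.
It also fails if it takes over 128 s, if anything falls off the work surface, if the arm or the gripper's body presses on something with over 40 N, if the wrist force passes 120 N, or if a joint passes its speed limit or range.

### The arm

A 7-joint arm with a two-finger parallel gripper is mounted at the origin on a cart in front of the work surface, level with it; the furniture and walls round the work are solid. World frame = base frame: x ahead of the robot, y to its left, z up, the work surface at z = 0. Lengths are in m, angles in rad, forces in N, time in s.
With the tool pointing down it reaches from about 0.425 to 0.875 m from the base axis. Payload 4.7 kg.
Tool frame: the origin (TCP) lies between the finger pads; the fingertips stand 14 mm ahead of it and the grasp point (between the pads) lies 5 mm behind it; z points along the fingers, y is the line along which they close (so a half turn about z gives the same grasp; the last joint's range is limited). The gripper opens to 85 mm and grips with 20 to 120 N. Pads are 22 mm wide; open, the fingers measure 114 mm over their backs; the gripper's body (76 mm by 85 mm) begins 54 mm behind the grasp point. The pads swing forward as they close: fully open they stand 13 mm farther back than shut.
Start: joints at [-1.195, 0.321, -0.07, 1.45, 0.023, 1.371, -0.057], TCP at [0.23, 0.608, 0.245] pointing down, gripper open.
Joint ranges: [-2.86, 2.86], [-0.3, 2.09], [-1.38, 1.24], [0.06, 2.45], [-1.56, 4.7], [0.09, 2.05], [-2.69, 2.69]. Speed limits (rad/s): [2.57, 2.57, 3.14, 3.14, 3.14, 3.14, 3.14].

### API

Orientations are given as a unit quaternion [x, y, z, w].
In Python, from bench import env gives the robot as it stands. The module is installed in compiled form; this text tells all that it offers.
- The arm moves only by the shell command python3 -m pendant 'ROWS' [OPENING]. ROWS is JSON, a list of rows, each a list of 6 numbers: the shift along the world's x, y, z in cm, then the turn, a rotation vector about the world's x, y, z in degrees. A call has 1 to 5 rows; each row shifts and turns the commanded pose from where the row before left it; what a row does not reach is not made up. A row lasts 1/8 s, in which the tool goes at most 62.5 mm and 10.7 degrees, less where a joint would pass 70% of its speed; a pose out of reach is approached as far as the arm can. A call is refused whole if a number of a shift passes 6.25 or a number of a turn 10.7, either way. A call with a gripper value outside its range is refused whole. OPENING is the opening, from 0 (shut) to 1 (fully open), set as the call begins (- or left out, the last holds). The fingers move at their own pace and stop on an object; the grip force is fixed at half the most. Time passes only in rows, so rows that do not move let the fingers close. It gives the time, the measured TCP pose, the force, the opening and the grip force at its end, in the units of the state.
- env.read_state(): the state, without advancing time (a new reading comes with each control period).
- env.snapshot(name): name is "side" or "top" or "wrist"; returns a dict with "img" (480x640x3 uint8, blue, green, red), "range_z" (480x640 float32, m along the optical axis (not along the pixel's ray), 0 where there is no reading), "fx", "fy", "cx", "cy" (pixels), "rvec" (rotation vector, rad) and "tvec" (3), from world to camera coordinates, as OpenCV has them. Camera axes: x right, y down, z forward; pixel columns grow to the right and rows downward; lengths in m; the calibration is good to about 2 mm. The wrist camera is an equidistant fisheye: a pixel r from the principal point sees the ray r / f radians off the axis. A picture is of the moment at which its call begins.
- env.hand_in(): hands the job in; it is judged then, once.
Trained networks look in a picture, given as the dict that the camera call returned (one of the last four; its "shot" number tells which), for a name from the list of things; names that differ only in an ending like _2 or _b are one class to them, and where a whole thing is asked for, a point or a joint stands for the part that bears it (a point fixed in the world has none). Each returns a list of dicts, best first, with "score" (0 to 1); they miss things now and then, are a little off and sometimes report something else, mostly with a low value. They report only what shows in the picture. A call takes as long as a camera call. They do not tell look-alikes from the thing itself.
- env.search_frame(thing, picture): "extent" ([left, top, right, bottom] in pixels, round what is visible of it).
- env.cut_out(thing, picture): "region" (480x640 bool, what is visible of it) and "extent" ([left, top, right, bottom] in pixels, round what is visible of it).
The state is a dict: "time": time; "qpos": joint angles; "joint_vel": joint speeds; "joint_efforts": joint torques, N m; "ee_pos": TCP position; "eef_rot": TCP orientation; "ft_force": force on the tool from outside, world axes, zero at the start; "torque": the same for the moment, N m; "finger_gap": finger opening in m; "gripper_force": force on a finger pad.
Only numpy, scipy, OpenCV 4.12 (cv2) and the standard library are available. Lean on these libraries where they do the work, as an engineer would, in place of code of your own. Each camera call takes 0.05 s, during which the arm holds its last target. There are 200 camera calls.

## Working session

There is one attempt and no reset: what is moved stays moved. The work goes in short steps, Python scripts to look and compute and a shell command to move; the robot and the scene stay as the last step left them, time stands still between calls to the robot, and variables do not carry over. Pictures are saved under pics/ and viewed, at most 14 in all, crops included, and the job is handed in when it is done.

```bash
ls; mkdir -p pics; python3 - <<'E'
from bench import env
import cv2,numpy as np
s=env.read_state(); print(s['time'],s['ee_pos'],s['eef_rot'],s['finger_gap'])
for n in("top","side"):
    p=env.snapshot(n); cv2.imwrite(f"pics/{n}0.png",p['img'])
    print(n,p['fx'],p['fy'],p['cx'],p['cy'],p['rvec'],p['tvec'])
E
```

```text
pics
0.0 [0.22993531 0.6074044  0.24420685] [ 1.79911676e-01  9.83682278e-01 -9.73535686e-04 -1.32101770e-04] 0.08492848345914195
top 458.6211163800312 458.6211163800312 320.95012677769756 245.6522583702012 [ 2.11265417 -2.15396814  0.18519242] [0.03030809 0.57027897 1.3597786 ]
side 584.830112728783 584.830112728783 328.1258758668664 246.81717538530629 [ 2.09098828 -0.45410619  0.24544646] [-0.50587118  0.17304618  1.67704201]
```

View pics/top0.png

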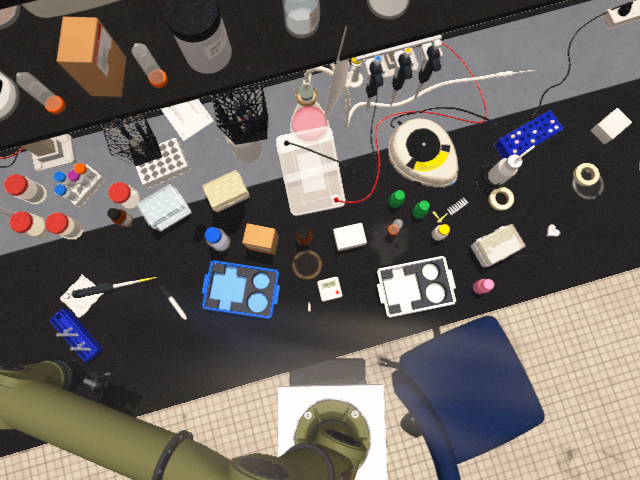

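View pics/side0.png

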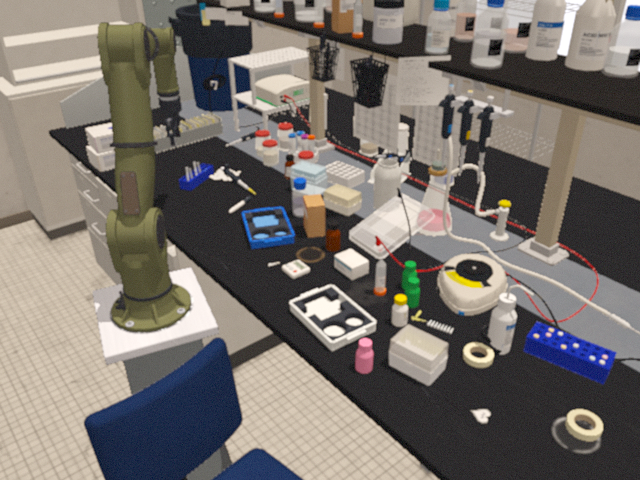

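Top view: blue tray (240,289), white tray (416,287); the stock row is the blue-cap bottle (217,238), brown carton (261,238), amber bottle (303,237), white carton (349,236), tube (394,228) and yellow-cap dye bottle (441,231). The look-alikes are green at (397,198) and (421,209) and pink at (484,286). A brown bottle also stands at (120,216), far outside the row.

```bash
cat >h.py <<'E'
from bench import env
import cv2,numpy as np
def Rt(p): return cv2.Rodrigues(np.array(p['rvec'],float))[0],np.array(p['tvec'],float).ravel()
def cloud(p,m=None):
    R,t=Rt(p); z=p['range_z']; ok=z>0
    if m is not None: ok&=m
    v,u=np.nonzero(ok); d=z[v,u]
    c=np.stack([(u-p['cx'])/p['fx']*d,(v-p['cy'])/p['fy']*d,d],1)
    return (c-t)@R,u,v     # world points
def proj(p,X):
    R,t=Rt(p); return cv2.projectPoints(np.array(X,float).reshape(-1,3),R,t,np.array([[p['fx'],0,p['cx']],[0,p['fy'],p['cy']],[0,0,1.]]),None)[0].reshape(-1,2)
def ray(p,u,v,z):
    R,t=Rt(p); d=R.T@np.array([(u-p['cx'])/p['fx'],(v-p['cy'])/p['fy'],1]); o=-R.T@t
    return o+d*(z-o[2])/d[2]
E
python3 - <<'E'
from h import *
np.set_printoptions(precision=4,suppress=True)
H=dict(dye_bottle=.084,amber_bottle=.096,orange_tube=.115,white_carton=.045,brown_carton=.12,blue_cap_bottle=.138,timer=.019,white_tray=.031,blue_tray=.031,pen=.016)
for n in("top","side"):
  p=env.snapshot(n)
  print(n,"cam",-Rt(p)[0].T@Rt(p)[1])
  for th,h in H.items():
    for k,r in enumerate(env.cut_out(th,p)[:3]):
        X,u,v=cloud(p,r['region']); z=X[:,2]
        if len(X)<5: print(th,r['score'],r['extent'],'few');continue
        top=X[z>np.percentile(z,95)-.008]
        top2=X[abs(z-h)<.006]
        s=''
        if len(top2)>8 :
            (c,wh,a)=cv2.minAreaRect((top2[:,:2]*1000).astype(np.float32)); s=f"rect c{np.round(c,1)} wh{np.round(wh,1)} a{a:.1f} mean{top2[:,:2].mean(0)*1000}"
        print(th,round(r['score'],2),np.round(r['extent']),'zmax %.3f'%np.percentile(z,97),len(top2),s)
E
```

```text
top cam [0.3316 0.0251 1.4369]
dye_bottle 0.78 [391. 191. 404. 207.] zmax 0.089 78 rect c[ 718.5 -220.3] wh[28.4 30.8] a86.2 mean[ 718.5001 -220.4299]
dye_bottle 0.74 [471. 276. 492. 295.] zmax 0.089 81 rect c[ 441.  -469.6] wh[28.2 27.8] a76.2 mean[ 440.6151 -469.138 ]
dye_bottle 0.71 [429. 223. 449. 241.] zmax 0.089 85 rect c[ 609.4 -350.8] wh[28.3 29.6] a81.2 mean[ 609.416  -350.5386]
amber_bottle 0.5 [295. 228. 314. 246.] zmax 0.102 95 rect c[604.3  73.9] wh[32.5 31.5] a62.9 mean[604.3383  74.0743]
orange_tube 0.52 [385. 219. 399. 237.] zmax 0.116 18 rect c[ 624.8 -207.6] wh[14.5 12.6] a26.8 mean[ 625.0523 -208.7076]
orange_tube 0.28 [204. 257. 280. 319.] zmax 0.035 0 
white_carton 0.66 [334. 223. 367. 252.] zmax 0.051 558 rect c[601.5 -68. ] wh[65.8 88.5] a11.2 mean[600.3731 -67.3081]
white_carton 0.47 [389. 220. 401. 235.] zmax 0.116 11 rect c[ 619.7 -201.7] wh[26.4  9.2] a40.4 mean[ 619.1063 -201.6109]
brown_carton 0.84 [242. 226. 280. 255.] zmax 0.125 581 rect c[592.5 203.5] wh[85.8 61.9] a77.5 mean[592.056  202.9651]
brown_carton 0.23 [162. 286. 183. 321.] zmax 0.021 0 
blue
[... 1733 characters left out ...]
e_cap_bottle 0.68 [291. 175. 309. 217.] zmax 0.141 74 rect c[596.9 331.7] wh[55.1 42.7] a67.4 mean[594.8598 328.5326]
timer 0.9 [284. 259. 310. 278.] zmax 0.024 263 rect c[441.4  -9.8] wh[68.9 69.6] a12.4 mean[440.1989 -10.0096]
white_tray 0.7 [291. 282. 376. 352.] zmax 0.035 1555 rect c[ 444.9 -270.5] wh[155.4 237.2] a10.3 mean[ 447.1222 -281.6981]
blue_tray 0.88 [242. 205. 294. 246.] zmax 0.036 797 rect c[445.5 263.4] wh[236.5 151.1] a79.9 mean[446.3135 253.7447]
blue_tray 0.52 [396. 296. 408. 324.] zmax 0.087 47 rect c[ 601.5 -365.8] wh[17.2 36.2] a53.0 mean[ 600.3357 -366.1908]
pen 0.39 [334. 250. 368. 275.] zmax 0.051 108 rect c[586.1 -88.7] wh[ 59.1 108.3] a48.4 mean[591.5235 -95.256 ]
```

```bash
python3 - <<'E'
import cv2,numpy as np
a=cv2.imread('pics/top0.png')[185:325,190:510]
cv2.imwrite('pics/topc.png',cv2.resize(a,None,fx=2.5,fy=2.5,interpolation=cv2.INTER_CUBIC))
E
```

```text
(no output)
```

View pics/topc.png

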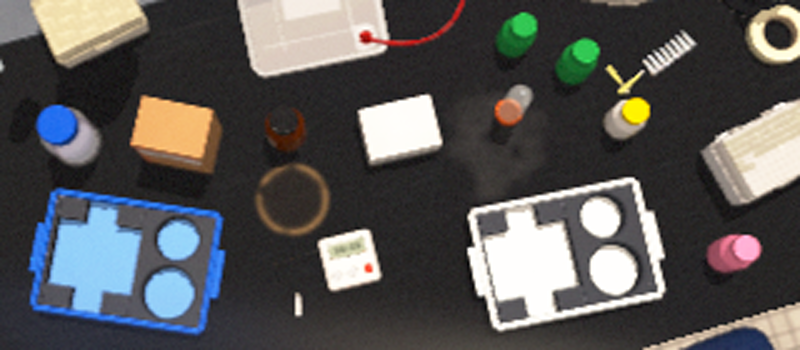

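Crop check: the yellow-capped white bottle at crop (628,118), i.e. top (441,231), is the dye bottle. The green ones at top (397,198) and (421,209) and the pink one at (484,286) are look-alikes. The tube is standing on its orange cap at (394,228). Next I fit the trays.

```bash
cat >>h.py <<'E'
def wcloud(p):
    R,t=Rt(p); z=p['range_z']; v,u=np.nonzero(z>0)
    x,y=u-p['cx'],v-p['cy']; r=np.hypot(x,y)+1e-9; th=r/p['fx']; d=z[v,u]
    k=d*np.tan(th)/r
    ok=th<1.2
    return ((np.stack([x*k,y*k,d],1)-t)@R)[ok],u[ok],v[ok]
E
cat >tray.py <<'E'
from h import *
from scipy.optimize import minimize
def sd(P,q):   # signed distance to wells, <0 inside
    c,s=np.cos(q[2]),np.sin(q[2]); d=P-np.array(q[:2]); a=d[:,0]*c+d[:,1]*s; b=-d[:,0]*s+d[:,1]*c
    rx,ry=abs(a)-41,abs(b-42)-53
    rect=np.maximum(rx,ry); r1=np.hypot(a+31,b+56)-32; r2=np.hypot(a-36,b+56)-27
    notch=(abs(b-42)<30)&(abs(a)<70)
    return np.minimum(np.minimum(rect,r1),r2),notch,a,b
def fit(X,q0):
    t=np.percentile(X[:,2],50) if False else 0
    P=X[:,:2]*1000; z=X[:,2]*1000
    def cost(q):
        s,n,a,b=sd(P,q); w=(~n)&(abs(a)<66)&(abs(b)<98)
        lo=w&(z<15); hi=w&(z>25)
        # reward many in-tray points as well as no violations
        return np.maximum(s[lo],0).sum()+np.maximum(-s[hi],0).sum()+ .0*w.sum()
    best=None
    for da in(-4,0,4):
        for dx in (-5,5):
            r=minimize(cost,[q0[0]+dx,q0[1],q0[2]+np.radians(da)],method='Nelder-Mead',options=dict(xatol=.05,fatol=.1,initial_simplex=None))
            if best is None or r.fun<best.fun: best=r
    return best
E
python3 - <<'E'
from tray import *
for n in("top","side"):
    p=env.snapshot(n); X,u,v=cloud(p)
    tb=X[(abs(X[:,0]-.52)<.03)&(abs(X[:,1]+.15)<.08)]; zo=np.median(tb[:,2]); print(n,'table z',zo)
    for nm,q in dict(white=(444,-268,np.radians(10)),blue=(445,263,np.radians(-10))).items():
        Y=X[(np.hypot(X[:,0]-q[0]/1e3,X[:,1]-q[1]/1e3)<.17)].copy(); Y[:,2]-=zo
        r=fit(Y,q); print(nm,r.x[:2],np.degrees(r.x[2]),r.fun,len(Y))
        c,s=np.cos(r.x[2]),np.sin(r.x[2])
        for k,(a,b) in dict(rect=(0,42),big=(-31,-56),small=(36,-56)).items(): print(k,np.round([r.x[0]+a*c-b*s,r.x[1]+a*s+b*c],1))
E
```

```text
top table z 0.0020817706202629774
white [ 444.18860539 -268.12225306] 10.158109905986198 28.298130280464274 8849
rect [ 436.8 -226.8]
big [ 423.6 -328.7]
small [ 489.5 -316.9]
blue [445.21364625 270.20866267] -9.56531642875861 24.482195742011946 9689
rect [452.2 311.6]
big [405.3 220.1]
small [471.4 209. ]
side table z 0.0011999399382491543
white [ 445.72903016 -268.76548159] 9.469347318815117 322.7581979320031 7380
rect [ 438.8 -227.3]
big [ 424.4 -329.1]
small [ 490.5 -318.1]
blue [450.46648536 272.37379589] -9.726093733924273 3566.152046882414 8333
rect [457.6 313.8]
big [410.5 222.4]
small [476.5 211.1]
```

```bash
python3 -m pendant '[[5,-3.5,0,0,0,0],[5,-3.5,0,0,0,0],[5,-3.5,0,0,0,0],[5,-3.5,0,0,0,0],[5,-3.5,0,0,0,0]]' 1; python3 -m pendant '[[1.5,-6,0,0,0,0],[1,-6,0,0,0,0],[1,-6,0,0,0,0],[1,-6,0,0,0,0],[1,-6,0,0,0,0]]'; python3 -m pendant '[[0.5,-6,0,0,0,0],[0.5,-6,0,0,0,0],[0.5,-6,0,0,0,0],[0.5,-6,0,0,0,0],[0.5,-6,0,0,0,0]]'
```

```text
time: 1.92
ee_pos: [0.4816, 0.4317, 0.2456]
eef_rot: [0.18, 0.984, 0.0, 0.0]
ft_force: [-0.0, 0.9, 0.7]
finger_gap: 0.0859
gripper_force: 0.0
time: 2.55
ee_pos: [0.5352, 0.1309, 0.2457]
eef_rot: [0.18, 0.984, 0.0, 0.0]
ft_force: [2.0, 0.2, 0.4]
finger_gap: 0.0855
gripper_force: 0.0
time: 3.18
ee_pos: [0.5602, -0.1688, 0.2458]
eef_rot: [0.18, 0.984, 0.0, 0.001]
ft_force: [0.6, -0.6, 0.6]
finger_gap: 0.085
gripper_force: 0.0
```

```bash
python3 -m pendant '[[0,-6,0,0,0,0],[1.5,-6,0,0,0,0],[1.5,-6,0,0,0,0],[0.5,0,0,0,0,0],[0,0,0,0,0,0]]'
python3 - <<'E'
from h import *
p=env.snapshot("wrist"); cv2.imwrite("pics/w1.png",p['img']); print(p['fx'],p['cx'],p['cy'],-Rt(p)[0].T@Rt(p)[1])
X,u,v=wcloud(p)
print('table',np.median(X[(abs(X[:,2])<.01)][:,2]))
for th in("dye_bottle","orange_tube","white_tray"):
  for r in env.cut_out(th,p)[:3]:
    m=r['region'][v,u]; Y=X[m]
    if len(Y)<5: continue
    zt=np.percentile(Y[:,2],97); T=Y[Y[:,2]>zt-.006]
    print(th,round(r['score'],2),np.round(r['extent']),zt.round(3),T.min(0).round(3),T.max(0).round(3),np.median(T,0).round(4))
E
```

```text
time: 3.8
ee_pos: [0.5955, -0.3464, 0.2447]
eef_rot: [0.18, 0.984, 0.0, -0.0]
ft_force: [0.0, 0.6, -0.2]
finger_gap: 0.0856
gripper_force: 0.0
371.64829954431775 321.8065744019191 238.88511672027983 [ 0.53057415 -0.32197714  0.37303679]
table -0.00022034334725361658
dye_bottle 0.76 [451. 252. 509. 315.] 0.084 [ 0.702 -0.238  0.078] [ 0.732 -0.206  0.085] [ 0.7155 -0.2226  0.0829]
dye_bottle 0.71 [299. 201. 346. 259.] 0.084 [ 0.593 -0.366  0.078] [ 0.623 -0.336  0.086] [ 0.6076 -0.351   0.0831]
dye_bottle 0.65 [376. 246. 433. 314.] 0.084 [ 0.667 -0.31   0.078] [ 0.699 -0.279  0.085] [ 0.6814 -0.2953  0.0831]
orange_tube 0.76 [436. 174. 511. 223.] 0.114 [ 0.617 -0.219  0.108] [ 0.633 -0.203  0.117] [ 0.624  -0.2123  0.1111]
white_tray 0.58 [210.   0. 475. 154.] 0.032 [ 0.379 -0.388  0.026] [ 0.534 -0.149  0.034] [ 0.4762 -0.3041  0.0281]
```

View pics/w1.png

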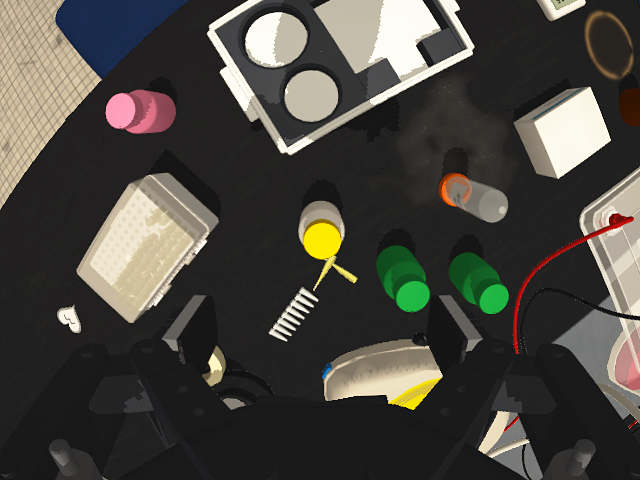

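The yellow-capped dye bottle is at wrist (322,238), world (0.608,-0.351). The green pair at (408,290) and (490,295) stays clear of the fingers.

```bash
python3 -m pendant '[[1.25,-0.4,-4,0,0,0],[0,0,-6,0,0,0],[0,0,-5,0,0,0],[0,0,-3,0,0,0],[0,0,-2,0,0,0]]'
python3 - <<'E'
from tray import *
p=env.snapshot("wrist"); X,u,v=wcloud(p)
q=(444,-268,np.radians(10))
Y=X[np.hypot(X[:,0]-.444,X[:,1]+.268)<.17]; r=fit(Y,q); print(r.x[:2],np.degrees(r.x[2]),r.fun,len(Y))
E
python3 -m pendant '[[0,0,0,0,0,0],[0,0,0,0,0,0],[0,0,0,0,0,0],[0,0,0,0,0,0],[0,0,0,0,0,0]]' 0.1
```

```text
time: 4.62
ee_pos: [0.6075, -0.3494, 0.0441]
eef_rot: [0.179, 0.984, 0.001, -0.001]
ft_force: [0.7, 0.6, 0.9]
finger_gap: 0.0855
gripper_force: 0.0
[ 365.85185185 -277.92592593] 15.348148148148155 0.0 137143
time: 5.3
ee_pos: [0.609, -0.3521, 0.0478]
eef_rot: [0.18, 0.984, -0.001, 0.002]
ft_force: [-0.1, 0.5, 6.5]
finger_gap: 0.0392
gripper_force: 61.0
```

```bash
python3 -m pendant '[[0,0,3,0,0,0],[0,0,6,0,0,0],[-5,0.6,2,0,0,0],[-5,0.6,0,0,0,0],[-5,0.6,0,0,0,0]]'
python3 -m pendant '[[-3.4,0.4,0,0,0,0],[0,0,0,0,0,0],[0,0,0,0,0,0]]'
python3 - <<'E'
from tray import *
s=env.read_state(); print(s['ee_pos'],s['ft_force'],s['finger_gap'])
p=env.snapshot("wrist"); cv2.imwrite("pics/w2.png",p['img']); X,u,v=wcloud(p)
Y=X[(np.hypot(X[:,0]-.444,X[:,1]+.268)<.17)&(X[:,2]<.04)]; r=fit(Y,(444,-268,np.radians(10))); print(r.x[:2],np.degrees(r.x[2]),r.fun,len(Y))
c,s_=np.cos(r.x[2]),np.sin(r.x[2])
for k,(a,b) in dict(rect=(0,42),big=(-31,-56),small=(36,-56)).items(): print(k,np.round([r.x[0]+a*c-b*s_,r.x[1]+a*s_+b*c],1))
for r in env.cut_out("dye_bottle",p)[:3]:
    m=r['region'][v,u]; Z=X[m]; zt=np.percentile(Z[:,2],97); T=Z[Z[:,2]>zt-.006]; print(r['score'],r['extent'],zt,(T.min(0)+T.max(0))/2)
E
```

```text
time: 5.92
ee_pos: [0.456, -0.333, 0.1557]
eef_rot: [0.18, 0.984, 0.0, 0.0]
ft_force: [0.5, 0.1, -0.6]
finger_gap: 0.039
gripper_force: 60.7
time: 6.3
ee_pos: [0.4245, -0.3289, 0.1558]
eef_rot: [0.18, 0.984, 0.0, 0.001]
ft_force: [0.6, 0.7, -1.0]
finger_gap: 0.0391
gripper_force: 60.7
[ 0.42445572 -0.32892919  0.155794  ] [ 0.59994311  0.69920792 -0.99005868] 0.03908970521811546
[ 443.14159674 -268.22845065] 10.28101710426261 206.3386515777122 86436
rect [ 435.6 -226.9]
big [ 422.6 -328.9]
small [ 488.6 -316.9]
0.82 [272.2, 238.4, 375.6, 402.3] 0.19190229854674823 [ 0.42253855 -0.32810266  0.20093353]
0.71 [118.2, 272.8, 198.5, 355.0] 0.0840973061206715 [ 0.41782198 -0.42531122  0.14029344]
0.69 [438.3, 419.7, 458.5, 436.7] 0.03310424314261081 [ 0.42449822 -0.29970704  0.22770718]
```

View pics/w2.png

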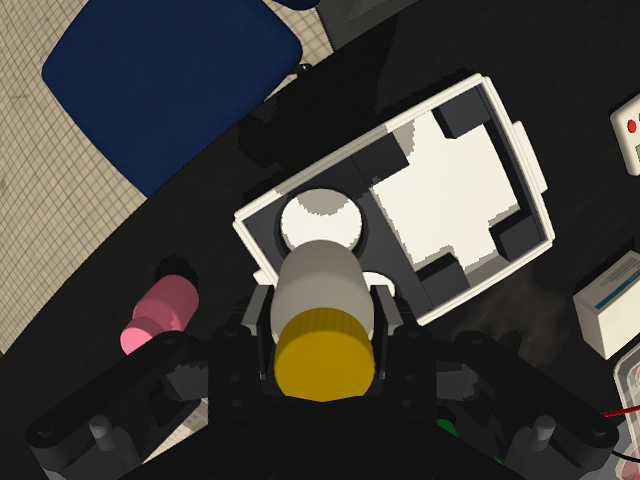

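The bottle is held upright over the tray. The large well shows at (322,220) in the picture, which is world (0.4226,-0.3289).

```bash
python3 -m pendant '[[-0.1,0,-3,0,0,0],[0,0,-3,0,0,0],[0,0,-2.4,0,0,0],[0,0,-0.8,0,0,0],[0,0,0,0,0,0]]'
python3 -m pendant '[[0,0,-0.5,0,0,0],[0,0,-0.3,0,0,0],[0,0,0,0,0,0]]'
```

```text
time: 7.02
ee_pos: [0.4229, -0.3291, 0.0631]
eef_rot: [0.18, 0.984, -0.0, -0.0]
ft_force: [-0.1, 0.4, -1.4]
finger_gap: 0.0397
gripper_force: 60.7
time: 7.4
ee_pos: [0.4227, -0.329, 0.0555]
eef_rot: [0.18, 0.984, 0.0, 0.0]
ft_force: [-0.3, -0.2, -1.1]
finger_gap: 0.0393
gripper_force: 60.7
```

```bash
python3 -m pendant '[[0,0,-0.1,0,0,0],[0,0,-0.1,0,0,0],[0,0,0,0,0,0]]'
```

```text
time: 7.78
ee_pos: [0.4228, -0.3292, 0.0537]
eef_rot: [0.18, 0.984, 0.0, 0.0]
ft_force: [-0.5, -0.2, 2.8]
finger_gap: 0.0394
gripper_force: 61.0
```

```bash
python3 -m pendant '[[0,0,0,0,0,0],[0,0,0,0,0,0],[0,0,0,0,0,0],[0,0,2,0,0,0],[0,0,6,0,0,0]]' 1
python3 -m pendant '[[0,0,6,0,0,0],[4,2.4,4,0,0,0],[5,2.9,0,0,0,0],[5,2.9,0,0,0,0],[5,2.9,0,0,0,0]]'
python3 -m pendant '[[0,0.7,0,0,0,0],[0,0,0,0,0,0]]'
python3 - <<'E'
from h import *
s=env.read_state(); print(s['ee_pos'])
p=env.snapshot("wrist"); cv2.imwrite("pics/w3.png",p['img']); X,u,v=wcloud(p)
for r in env.cut_out("orange_tube",p)[:2]:
    m=r['region'][v,u]; Z=X[m]; print(r['score'],r['extent'])
    for a,b in((.004,.016),(.02,.05),(.05,.075),(.075,.1),(.1,.113),(.11,.12)):
        T=Z[(Z[:,2]>a)&(Z[:,2]<b)]
        if len(T)>5: print(a,b,len(T),T.min(0).round(4),T.max(0).round(4))
Z=X[(np.hypot(X[:,0]-.4227,X[:,1]+.329)<.025)&(X[:,2]>.06)&(X[:,2]<.11)]; print('dye',len(Z),Z.min(0),Z.max(0))
E
```

```text
time: 8.4
ee_pos: [0.4206, -0.3275, 0.1314]
eef_rot: [0.18, 0.984, 0.001, -0.003]
ft_force: [1.7, -0.5, 0.4]
finger_gap: 0.0853
gripper_force: 0.0
time: 9.02
ee_pos: [0.6142, -0.2169, 0.2335]
eef_rot: [0.18, 0.984, 0.0, 0.0]
ft_force: [0.4, -0.9, 1.0]
finger_gap: 0.0855
gripper_force: 0.0
time: 9.28
ee_pos: [0.6122, -0.2108, 0.2327]
eef_rot: [0.179, 0.984, -0.0, -0.001]
ft_force: [-0.5, -1.2, 0.3]
finger_gap: 0.0851
gripper_force: 0.0
[ 0.61222308 -0.21083439  0.23273707]
0.76 [311.6, 205.4, 349.5, 269.7]
0.004 0.016 207 [ 0.6076 -0.2268  0.0042] [ 0.6343 -0.193   0.0159]
0.02 0.05 198 [ 0.6105 -0.2222  0.0201] [ 0.6257 -0.1957  0.0499]
0.05 0.075 214 [ 0.6104 -0.2241  0.0501] [ 0.626  -0.1957  0.075 ]
0.075 0.1 408 [ 0.6106 -0.2236  0.0754] [ 0.6392 -0.1951  0.1   ]
0.1 0.113 816 [ 0.612  -0.2228  0.1   ] [ 0.6384 -0.197   0.113 ]
0.11 0.12 232 [ 0.6187 -0.2163  0.11  ] [ 0.6321 -0.2025  0.1165]
dye 1580 [ 0.40636949 -0.34427086  0.06001127] [ 0.44133161 -0.30989823  0.09187313]
```

View pics/w3.png

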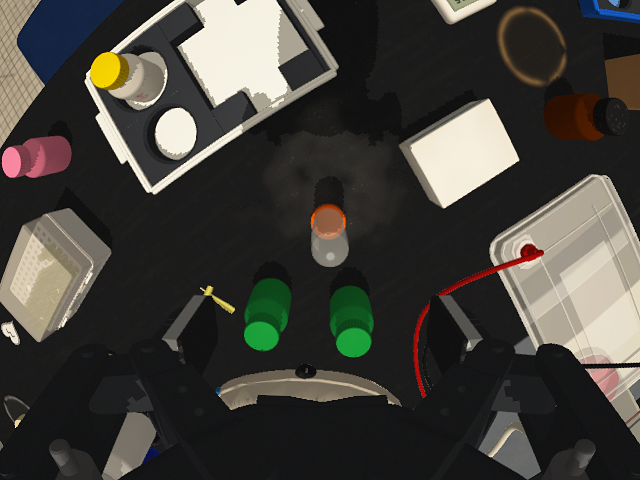

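Dye bottle stands seated in the large well (top 0.091). The tube at (330,235) stands at (0.625,-0.2095).

```bash
python3 -m pendant '[[1.3,0.1,-2,0,0,0],[0,0,-5,0,0,0],[0,0,-5,0,0,0],[0,0,-4,0,0,0],[0,0,0,0,0,0]]'
python3 -m pendant '[[0,0,0,0,0,0],[0,0,0,0,0,0],[0,0,0,0,0,0],[0,0,0,0,0,0],[0,0,0,0,0,0]]' 0.1
python3 -m pendant '[[0,0,2,0,0,0],[0,0,6,0,0,0],[0,0,2,0,0,0],[0,0,0,0,0,0]]'
python3 - <<'E'
from h import *
s=env.read_state(); print(s['ee_pos'])
p=env.snapshot("wrist"); X,u,v=wcloud(p)
for r in env.cut_out("orange_tube",p)[:2]:
    Z=X[r['region'][v,u]]; print(r['score'],r['extent'],Z.min(0),Z.max(0),np.percentile(Z[:,2],[2,5,50,95,98]))
    for a in np.arange(.08,.22,.01):
        T=Z[(Z[:,2]>a)&(Z[:,2]<a+.01)]
        if len(T)>5: print(a.round(3),len(T),((T.max(0)+T.min(0))/2).round(4),(np.ptp(T,axis=0)).round(4))
E
```

```text
time: 10.0
ee_pos: [0.6221, -0.2108, 0.0706]
eef_rot: [0.181, 0.983, 0.0, -0.003]
ft_force: [-0.3, -0.5, 0.2]
finger_gap: 0.0854
gripper_force: 0.0
time: 10.62
ee_pos: [0.6269, -0.2104, 0.0753]
eef_rot: [0.18, 0.984, -0.0, 0.002]
ft_force: [0.5, 1.0, 6.0]
finger_gap: 0.0266
gripper_force: 59.8
time: 11.12
ee_pos: [0.6266, -0.2105, 0.1758]
eef_rot: [0.18, 0.984, 0.0, 0.002]
ft_force: [-0.7, 1.0, -0.1]
finger_gap: 0.027
gripper_force: 59.1
[ 0.62658992 -0.21050338  0.17581786]
0.78 [282.4, 229.7, 364.7, 392.4] [ 0.60835466 -0.28373629 -0.00169112] [ 0.78020584 -0.19275088  0.21699813] [0.11041628 0.11231847 0.19496037 0.21356665 0.21505397]
0.1 178 [ 0.6196 -0.2085  0.1053] [0.0225 0.0316 0.0094]
0.11 687 [ 0.6216 -0.2095  0.115 ] [0.0265 0.0332 0.0099]
0.12 270 [ 0.6191 -0.2081  0.125 ] [0.0169 0.0255 0.0099]
0.13 335 [ 0.619  -0.2083  0.135 ] [0.0164 0.0258 0.01  ]
0.14 400 [ 0.6193 -0.2083  0.1449] [0.017  0.0257 0.0099]
0.15 469 [ 0.6187 -0.2085  0.155 ] [0.016  0.0259 0.0099]
0.16 562 [ 0.6181 -0.2082  0.165 ] [0.0147 0.0252 0.01  ]
0.17 676 [ 0.6177 -0.2082  0.175 ] [0.0144 0.0253 0.01  ]
0.18 868 [ 0.6178 -0.2083  0.185 ] [0.0143 0.0253 0.01  ]
0.19 1315 [ 0.6232 -0.2096  0.195 ] [0.0246 0.0276 0.01  ]
0.2 3008 [ 0.6238 -0.21    0.205 ] [0.0249 0.0267 0.01  ]
0.21 1169 [ 0.624  -0.21    0.2135] [0.0131 0.0144 0.007 ]
0.2 [571.1, 73.3, 639.2, 128.0] [ 0.57963871  0.04743887 -0.00240675] [0.6422507  0.12611912 0.08839949] [0.00325385 0.00687569 0.05043564 0.08026583 0.08379431]
0.08 177 [0.6002 0.0619 0.0842] [0.0264 0.0144 0.0084]
```

```bash
python3 -m pendant '[[-4.5,-3.6,0,0,0,0],[-4.5,-3.6,0,0,0,0],[-4.6,-3.5,0,0,0,0],[0,0,-3,0,0,0],[0,0,0,0,0,0]]'
python3 - <<'E'
from tray import *
s=env.read_state(); print(s['ee_pos'])
p=env.snapshot("wrist"); cv2.imwrite("pics/w4.png",p['img']);X,u,v=wcloud(p)
for r in env.cut_out("orange_tube",p)[:1]:
    Z=X[r['region'][v,u]]; T=Z[Z[:,2]>np.percentile(Z[:,2],98)-.005]; print(r['score'],T.min(0),T.max(0),(T.min(0)+T.max(0))/2)
Y=X[(np.hypot(X[:,0]-.444,X[:,1]+.268)<.17)&(X[:,2]<.04)]; r=fit(Y,(444,-268,np.radians(10))); print(r.x[:2],np.degrees(r.x[2]),r.fun,len(Y))
c,s_=np.cos(r.x[2]),np.sin(r.x[2])
for k,(a,b) in dict(rect=(0,42),big=(-31,-56),small=(36,-56)).items(): print(k,np.round([r.x[0]+a*c-b*s_,r.x[1]+a*s_+b*c],1))
E
```

```text
time: 11.85
ee_pos: [0.4869, -0.3155, 0.1397]
eef_rot: [0.18, 0.984, 0.001, -0.004]
ft_force: [0.6, 0.9, -1.0]
finger_gap: 0.0266
gripper_force: 59.2
[ 0.48687694 -0.31551434  0.13967261]
0.92 [ 0.47831754 -0.32202432  0.17401284] [ 0.49155637 -0.30830003  0.18070331] [ 0.48493695 -0.31516218  0.17735808]
[ 442.8476719  -268.27034807] 10.218473233854057 1087.8543221007833 105370
rect [ 435.4 -226.9]
big [ 422.3 -328.9]
small [ 488.2 -317. ]
```

```bash
python3 -m pendant '[[0,0,-2,0,0,0],[0,0,-2,0,0,0],[0,0,-1.5,0,0,0],[0,0,-0.5,0,0,0],[0,0,0,0,0,0]]'
python3 -m pendant '[[0,0,-0.3,0,0,0],[0,0,-0.2,0,0,0],[0,0,0,0,0,0]]'
```

```text
time: 12.58
ee_pos: [0.4894, -0.3171, 0.083]
eef_rot: [0.18, 0.984, -0.0, -0.0]
ft_force: [-0.0, 0.0, -0.2]
finger_gap: 0.0269
gripper_force: 59.2
time: 12.95
ee_pos: [0.4905, -0.3177, 0.0812]
eef_rot: [0.18, 0.984, 0.0, 0.001]
ft_force: [-3.4, 2.2, 12.6]
finger_gap: 0.0267
gripper_force: 60.7
```

```bash
python3 -m pendant '[[0,0,0.2,0,0,0],[0,0,0,0,0,0]]'; python3 -m pendant '[[0,0,0,0,0,0],[0,0,0,0,0,0],[0,0,0,0,0,0],[0,0,2,0,0,0],[0,0,6,0,0,0]]' 1
python3 -m pendant '[[0,0,5,0,0,0],[0,0,0,0,0,0]]'
python3 - <<'E'
from h import *
s=env.read_state(); print(s['ee_pos'])
p=env.snapshot("wrist"); cv2.imwrite("pics/w5.png",p['img']);X,u,v=wcloud(p)
for r in env.cut_out("orange_tube",p)[:1]:
    Z=X[r['region'][v,u]]; T=Z[Z[:,2]>np.percentile(Z[:,2],98)-.005]; print(r['score'],r['extent'],T.max(0),(T.min(0)+T.max(0))/2)
    for a in np.arange(0,.11,.01):
        T=Z[(Z[:,2]>a)&(Z[:,2]<a+.01)]
        if len(T)>5: print(a.round(3),len(T),((T.max(0)+T.min(0))/2).round(4),(np.ptp(T,axis=0)).round(4))
E
```

```text
time: 13.2
ee_pos: [0.4902, -0.3174, 0.0812]
eef_rot: [0.18, 0.984, -0.0, 0.001]
ft_force: [-0.3, 0.1, 4.6]
finger_gap: 0.0269
gripper_force: 59.8
time: 13.82
ee_pos: [0.4879, -0.3158, 0.1594]
eef_rot: [0.18, 0.984, 0.001, -0.003]
ft_force: [0.4, -0.1, -0.1]
finger_gap: 0.0853
gripper_force: 0.0
time: 14.08
ee_pos: [0.492, -0.3192, 0.2166]
eef_rot: [0.18, 0.984, -0.001, 0.005]
ft_force: [0.5, -0.7, -0.5]
finger_gap: 0.0853
gripper_force: 0.0
[ 0.49195041 -0.31916823  0.21664621]
0.59 [301.4, 189.4, 344.9, 255.2] [ 0.49553942 -0.30996856  0.12210929] [ 0.48906863 -0.31677796  0.11888057]
0.0 10 [ 0.4787 -0.3098  0.0077] [0.0123 0.018  0.002 ]
0.01 209 [ 0.4851 -0.3167  0.015 ] [0.0269 0.0335 0.0099]
0.02 57 [ 0.4809 -0.3147  0.025 ] [0.013  0.0247 0.0098]
0.03 55 [ 0.4821 -0.3136  0.035 ] [0.0144 0.0227 0.0098]
0.04 61 [ 0.4821 -0.3159  0.0452] [0.015  0.0268 0.0094]
0.05 75 [ 0.4824 -0.3163  0.0552] [0.0159 0.0276 0.0095]
0.06 86 [ 0.4814 -0.3161  0.065 ] [0.0141 0.0272 0.0096]
0.07 97 [ 0.4809 -0.3146  0.0749] [0.0128 0.0243 0.0098]
0.08 89 [ 0.481  -0.3152  0.085 ] [0.0125 0.0252 0.0099]
0.09 135 [ 0.4811 -0.315   0.095 ] [0.0132 0.0241 0.0099]
0.1 559 [ 0.4881 -0.3167  0.105 ] [0.0265 0.0272 0.01  ]
```

View pics/w5.png

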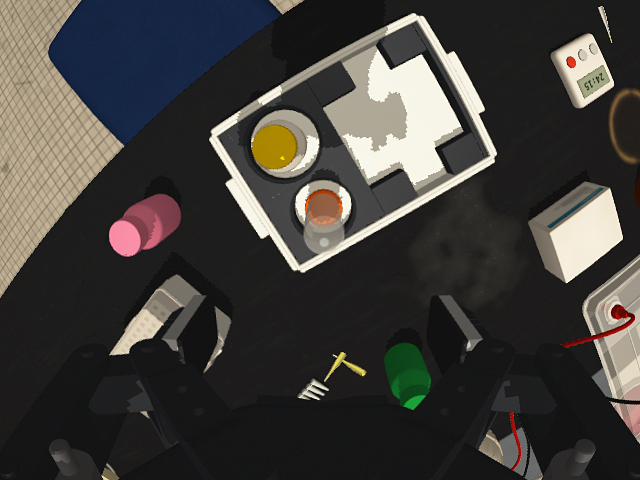

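Both bottle and tube stand upright in their wells, at (275,146) and (323,215). Next is the white carton.

```bash
python3 -m pendant '[[0,5,0,0,0,-9.7],[0,5,0,0,0,-9.7],[3.5,5,0,0,0,-9.7],[3.5,5,0,0,0,-9.7],[3.5,5,0,0,0,-9.7]]'; python3 -m pendant '[[0,0,0,0,0,-9.5],[0,0,0,0,0,0],[0,0,0,0,0,0]]'
python3 - <<'E'
from h import *
from scipy.spatial.transform import Rotation as Ro
s=env.read_state(); y=Ro.from_quat(s['eef_rot']).as_matrix()[:,1]; print(s['ee_pos'],np.degrees(np.arctan2(y[1],y[0])),s['qpos'])
p=env.snapshot("wrist"); X,u,v=wcloud(p); cv2.imwrite("pics/w6.png",p['img'])
for r in env.cut_out("white_carton",p)[:2]:
    Z=X[r['region'][v,u]]; T=Z[abs(Z[:,2]-.045)<.004]
    if len(T)>20: print(r['score'],r['extent'],cv2.minAreaRect((T[:,:2]*1000).astype(np.float32)),np.median(T,0))
E
```

```text
time: 14.8
ee_pos: [0.5946, -0.0665, 0.2091]
eef_rot: [0.569, 0.822, -0.001, -0.001]
ft_force: [0.9, -0.1, 0.6]
finger_gap: 0.085
gripper_force: 0.0
time: 15.18
ee_pos: [0.5938, -0.0694, 0.2097]
eef_rot: [0.632, 0.775, -0.001, -0.0]
ft_force: [0.7, -1.1, -0.3]
finger_gap: 0.0851
gripper_force: 0.0
[ 0.59378658 -0.06938397  0.20968787] 11.536486678825794 [-0.38712187  0.24887291  0.54134102  1.6526703  -0.13235134  1.27826923
  0.38039711]
0.84 [292.2, 165.1, 372.7, 276.0] ((601.4829711914062, -68.50212097167969), (65.52229309082031, 89.93638610839844), 12.016914367675781) [ 0.60063004 -0.06630035  0.04471292]
```

```bash
python3 -m pendant '[[0.75,0.1,-5,0,0,0],[0,0,-5,0,0,0],[0,0,-4,0,0,0],[0,0,-2.5,0,0,0],[0,0,-1.5,0,0,0]]'
python3 -m pendant '[[0,0,0,0,0,0]]'
python3 -m pendant '[[0,0,0,0,0,0],[0,0,0,0,0,0],[0,0,0,0,0,0],[0,0,0,0,0,0]]' 0.3
```

```text
time: 15.9
ee_pos: [0.6012, -0.0679, 0.0291]
eef_rot: [0.633, 0.774, -0.0, -0.001]
ft_force: [0.0, 0.1, 0.3]
finger_gap: 0.0854
gripper_force: 0.0
time: 16.02
ee_pos: [0.6015, -0.0676, 0.0298]
eef_rot: [0.633, 0.774, -0.0, -0.001]
ft_force: [-0.2, 0.1, 0.5]
finger_gap: 0.0852
gripper_force: 0.0
time: 16.52
ee_pos: [0.6036, -0.0674, 0.0322]
eef_rot: [0.633, 0.774, 0.001, 0.001]
ft_force: [-0.3, -0.0, 6.4]
finger_gap: 0.0642
gripper_force: 68.4
```

```bash
python3 -m pendant '[[0,0,3,0,0,0],[0,0,5,0,0,-1.3],[-4,-4,1,0,0,0],[-4,-4,0,0,0,0],[-4,-4,0,0,0,0]]'; python3 -m pendant '[[-4,-3.5,0,0,0,0],[0,0,0,0,0,0],[0,0,0,0,0,0]]'
cat >meas.py <<'E'
import sys
from tray import *
from scipy.spatial.transform import Rotation as Ro
th,tr,h=sys.argv[1],sys.argv[2],sys.argv[3]
s=env.read_state(); y=Ro.from_quat(s['eef_rot']).as_matrix()[:,1]; print(s['ee_pos'],np.degrees(np.arctan2(y[1],y[0])))
p=env.snapshot("wrist"); cv2.imwrite(f"pics/{h}.png",p['img']);X,u,v=wcloud(p)
for r in env.cut_out(th,p)[:2]:
    Z=X[r['region'][v,u]]
    if len(Z)<50: continue
    zt=np.percentile(Z[:,2],97); T=Z[abs(Z[:,2]-zt)<.005]
    print(r['score'],np.round(r['extent']),'ztop',zt,cv2.minAreaRect((T[:,:2]*1000).astype(np.float32)))
q=dict(white=(444,-268,np.radians(10)),blue=(445,270,np.radians(-10)))[tr]
Y=X[(np.hypot(X[:,0]-q[0]/1e3,X[:,1]-q[1]/1e3)<.17)&(X[:,2]<.04)]; r=fit(Y,q); print(r.x[:2],np.degrees(r.x[2]),r.fun,len(Y))
c,s_=np.cos(r.x[2]),np.sin(r.x[2])
for k,(a,b) in dict(rect=(0,42),big=(-31,-56),small=(36,-56)).items(): print(k,np.round([r.x[0]+a*c-b*s_,r.x[1]+a*s_+b*c],1))
E
python3 meas.py white_carton white w7
```

```text
time: 17.15
ee_pos: [0.4809, -0.1883, 0.1207]
eef_rot: [0.641, 0.767, 0.0, 0.0]
ft_force: [0.3, -0.4, -1.2]
finger_gap: 0.0642
gripper_force: 67.7
time: 17.52
ee_pos: [0.4425, -0.2218, 0.1206]
eef_rot: [0.642, 0.767, 0.001, 0.0]
ft_force: [-0.6, -0.1, -1.1]
finger_gap: 0.0636
gripper_force: 67.7
[ 0.44253868 -0.22177212  0.12060863] 10.18602934444965
0.56 [226. 194. 420. 405.] ztop 0.1342276410012185 ((440.8367614746094, -216.37109375), (66.38275909423828, 78.09565734863281), 9.817858695983887)
[ 442.98934943 -269.32338651] 10.316690241118225 12.37388255406914 66945
rect [ 435.5 -228. ]
big [ 422.5 -330. ]
small [ 488.4 -318. ]
```

View pics/w7.png

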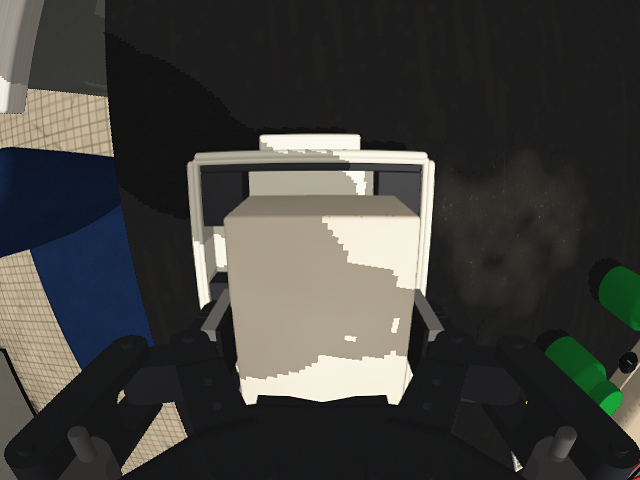

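Carton held level over the rectangle, whose visible part is at (310,185). It needs a shift of -6.5 and -5 mm, then lowering.

```bash
python3 -m pendant '[[-0.65,-0.5,-1.5,0,0,0],[0,0,-2.5,0,0,0],[0,0,-2,0,0,0],[0,0,-1,0,0,0],[0,0,0,0,0,0]]'; python3 -m pendant '[[0,0,-0.6,0,0,0],[0,0,-0.4,0,0,0],[0,0,0,0,0,0]]'
```

```text
time: 18.25
ee_pos: [0.4349, -0.227, 0.0494]
eef_rot: [0.641, 0.767, -0.001, -0.001]
ft_force: [0.5, 0.4, 0.5]
finger_gap: 0.0639
gripper_force: 67.7
time: 18.62
ee_pos: [0.4356, -0.2271, 0.0403]
eef_rot: [0.641, 0.767, 0.0, -0.0]
ft_force: [0.4, 0.3, -0.8]
finger_gap: 0.0639
gripper_force: 67.7
```

```bash
python3 -m pendant '[[0,0,-0.2,0,0,0],[0,0,-0.1,0,0,0],[0,0,0,0,0,0]]';python3 -m pendant '[[0,0,-0.1,0,0,0],[0,0,0,0,0,0]]'
```

```text
time: 19.0
ee_pos: [0.4359, -0.2272, 0.0381]
eef_rot: [0.641, 0.767, 0.0, -0.0]
ft_force: [-2.4, 1.4, 6.0]
finger_gap: 0.0642
gripper_force: 68.4
time: 19.25
ee_pos: [0.4359, -0.2272, 0.0381]
eef_rot: [0.642, 0.767, 0.001, -0.0]
ft_force: [-6.2, 2.4, 16.1]
finger_gap: 0.0642
gripper_force: 69.6
```

```bash
python3 -m pendant '[[0,0,0.2,0,0,0],[0,0,0,0,0,0]]';python3 -m pendant '[[0,0,0,0,0,0],[0,0,0,0,0,0],[0,0,0,0,0,0],[0,0,1.5,0,0,0],[0,0,5,0,0,0]]' 0.9
python3 -m pendant '[[0,0,5,0,0,0],[0,3,4,0,0,0],[0,0,0,0,0,0],[0,0,0,0,0,0]]' 1
python3 meas.py white_carton white w8
```

```text
time: 19.5
ee_pos: [0.4358, -0.2272, 0.0384]
eef_rot: [0.641, 0.767, 0.0, 0.0]
ft_force: [0.3, -1.4, -1.0]
finger_gap: 0.0646
gripper_force: 67.7
time: 20.12
ee_pos: [0.4338, -0.2266, 0.1028]
eef_rot: [0.642, 0.767, -0.001, -0.002]
ft_force: [0.3, 0.5, -0.5]
finger_gap: 0.0769
gripper_force: 0.0
time: 20.62
ee_pos: [0.4354, -0.1975, 0.1934]
eef_rot: [0.641, 0.767, 0.0, 0.0]
ft_force: [-0.5, 0.4, 0.5]
finger_gap: 0.0854
gripper_force: 0.0
[ 0.43535283 -0.19747908  0.19343797] 10.19449333833601
[ 444.46156279 -277.85669443] 10.158972465489109 5476.828036955029 62016
rect [ 437.1 -236.5]
big [ 423.8 -338.4]
small [ 489.8 -326.6]
```

View pics/w8.png

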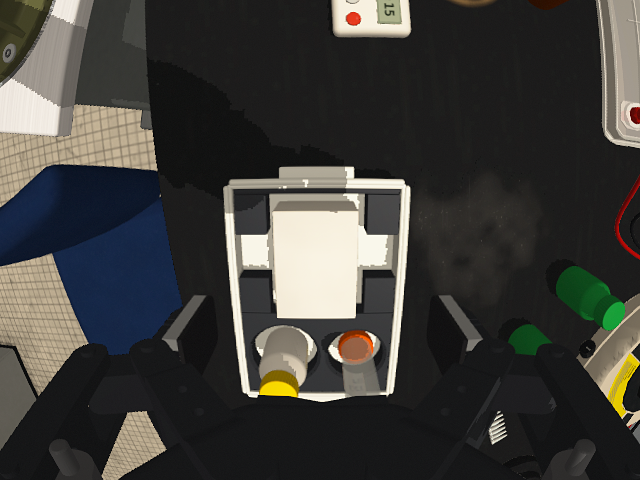

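White carton sits square inside the rectangle (315,260), with both neighbours still upright. Next is the amber bottle.

```bash
python3 -m pendant '[[3,5.4,2,0,0,-10],[3,5.4,0,0,0,-10],[3,5.4,0,0,0,0],[3.5,5.4,0,0,0,0],[4,5.4,0,0,0,0]]'; python3 -m pendant '[[0,0,0,0,0,0],[0,0,0,0,0,0]]'
python3 meas.py amber_bottle blue w9
python3 - <<'E'
from h import *
p=env.snapshot("top"); X,u,v=cloud(p); T=X[(np.hypot(X[:,0]-.4355,X[:,1]+.227)<.025)]; print('carton top z',np.median(T[:,2])-.002)
E
```

```text
time: 21.35
ee_pos: [0.5948, 0.0633, 0.21]
eef_rot: [0.762, 0.647, -0.001, -0.0]
ft_force: [0.7, 0.0, 1.2]
finger_gap: 0.0855
gripper_force: 0.0
time: 21.6
ee_pos: [0.5938, 0.0612, 0.2098]
eef_rot: [0.762, 0.647, -0.002, -0.0]
ft_force: [0.8, -0.8, -0.4]
finger_gap: 0.0853
gripper_force: 0.0
[0.59380824 0.06121386 0.20981605] -9.336055810044217
0.97 [304. 173. 364. 244.] ztop 0.0969549309427115 ((603.7916259765625, 74.60467529296875), (33.77043914794922, 33.43907165527344), 49.56242370605469)
[443.85071608 270.07205881] -9.269627826856452 166.30919656188058 40221
rect [450.6 311.5]
big [404.2 219.8]
small [470.4 209. ]
carton top z 0.04985094642953819
```

View pics/w9.png

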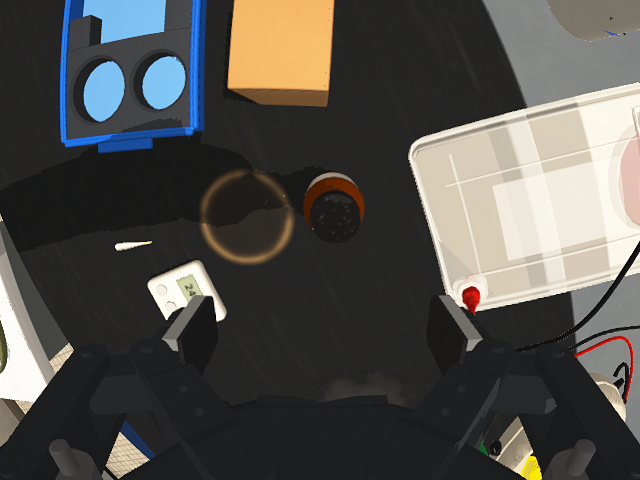

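The amber bottle is at (333,207), world (0.604,0.0746). The gel tray to the right starts near (440,220), so I check its clearance first.

```bash
python3 - <<'E'
from h import *
p=env.snapshot("wrist"); X,u,v=wcloud(p)
for a in np.arange(.64,.74,.01):
    T=X[(X[:,0]>a)&(X[:,0]<a+.01)&(abs(X[:,1]-.065)<.045)]; print(a.round(2),np.percentile(T[:,2],98).round(3) if len(T) else None)
E
python3 -m pendant '[[1,1.3,-4,0,0,0],[0,0,-4,0,0,0],[0,0,0,0,0,0]]'
```

```text
0.64 0.301
0.65 0.303
0.66 0.302
0.67 0.027
0.68 0.03
0.69 0.034
0.7 0.038
0.71 0.041
0.72 0.045
0.73 0.049
time: 22.18
ee_pos: [0.6017, 0.0744, 0.1288]
eef_rot: [0.762, 0.647, -0.003, -0.001]
ft_force: [-0.3, -0.8, 0.7]
finger_gap: 0.0855
gripper_force: 0.0
```

```bash
python3 -m pendant '[[0.1,0,-4,0,0,0],[0,0,-3,0,0,0],[0,0,-1,0,0,0],[0,0,0,0,0,0]]'
python3 -m pendant '[[0,0,0,0,0,0],[0,0,0,0,0,0],[0,0,0,0,0,0],[0,0,0,0,0,0],[0,0,0,0,0,0]]' 0.2
python3 -m pendant '[[0,0,2,0,0,0],[0,0,5,0,0,0],[0,0,3,0,0,0],[-5,3.7,0,0,0,0],[-5,3.7,0,0,0,0]]'
python3 -m pendant '[[-5,3.6,0,0,0,0],[-4.5,3.5,0,0,0,0],[0,0,0,0,0,0],[0,0,0,0,0,0]]'
python3 meas.py amber_bottle blue w10
```

```text
time: 22.68
ee_pos: [0.6061, 0.0752, 0.0529]
eef_rot: [0.762, 0.647, 0.001, 0.0]
ft_force: [0.2, 0.1, -0.4]
finger_gap: 0.0856
gripper_force: 0.0
time: 23.3
ee_pos: [0.6062, 0.0757, 0.0533]
eef_rot: [0.762, 0.648, 0.001, 0.0]
ft_force: [-1.9, -0.6, 5.8]
finger_gap: 0.0456
gripper_force: 61.1
time: 23.92
ee_pos: [0.5049, 0.1501, 0.1532]
eef_rot: [0.763, 0.647, 0.001, 0.0]
ft_force: [-0.4, 2.1, -1.7]
finger_gap: 0.0455
gripper_force: 62.1
time: 24.42
ee_pos: [0.4111, 0.2204, 0.1527]
eef_rot: [0.762, 0.648, 0.001, 0.0]
ft_force: [-0.1, -0.2, -1.6]
finger_gap: 0.0454
gripper_force: 62.1
[0.41108242 0.22037385 0.15267915] -9.276013202932143
0.9 [262. 236. 381. 405.] ztop 0.19598426518453077 ((411.7845458984375, 225.6349334716797), (21.48504066467285, 34.645965576171875), 77.43775177001953)
[443.95368986 270.07840371] -9.627723028075799 285.6294042920591 102857
rect [451.  311.5]
big [404.  220.1]
small [470.1 208.8]
```

```bash
python3 -m pendant '[[-0.7,0,-2,0,0,0],[0,0,-3,0,0,0],[0,0,-2.5,0,0,0],[0,0,-1.2,0,0,0],[0,0,0,0,0,0]]'
python3 -m pendant '[[0,0,-0.3,0,0,0],[0,0,-0.2,0,0,0],[0,0,0,0,0,0]]'
```

```text
time: 25.15
ee_pos: [0.4036, 0.2197, 0.0641]
eef_rot: [0.762, 0.647, -0.001, 0.0]
ft_force: [-0.1, 0.6, -0.9]
finger_gap: 0.0453
gripper_force: 62.1
time: 25.52
ee_pos: [0.4035, 0.2207, 0.0599]
eef_rot: [0.762, 0.648, 0.0, 0.0]
ft_force: [-0.8, -0.7, -1.0]
finger_gap: 0.0454
gripper_force: 62.2
```

```bash
python3 -m pendant '[[0,0,-0.1,0,0,0],[0,0,-0.1,0,0,0],[0,0,0,0,0,0]]'
```

```text
time: 25.9
ee_pos: [0.4037, 0.2209, 0.0593]
eef_rot: [0.762, 0.648, 0.0, -0.0]
ft_force: [-4.0, -2.7, 11.2]
finger_gap: 0.0454
gripper_force: 63.5
```

```bash
python3 -m pendant '[[0,0,0.15,0,0,0],[0,0,0,0,0,0]]'; python3 -m pendant '[[0,0,0,0,0,0],[0,0,0,0,0,0],[0,0,0,0,0,0],[0,0,2,0,0,0],[0,0,6,0,0,0]]' 1
python3 -m pendant '[[0,0,6,0,0,0],[4.5,-0.5,6,0,0,-3],[4.5,-0.5,0,0,0,0],[4.5,-0.5,0,0,0,0],[4.5,-0.5,0,0,0,0]]'
python3 -m pendant '[[0,0,0,0,0,0],[0,0,0,0,0,0]]'
python3 meas.py brown_carton blue w11
python3 - <<'E'
from h import *
p=env.snapshot("wrist"); X,u,v=wcloud(p); T=X[(np.hypot(X[:,0]-.404,X[:,1]-.22)<.03)&(X[:,2]>.07)&(X[:,2]<.15)]; print(len(T), T.min(0) if len(T) else 0,T.max(0) if len(T) else 0)
E
```

```text
time: 26.15
ee_pos: [0.4036, 0.2207, 0.0593]
eef_rot: [0.762, 0.648, 0.0, 0.0]
ft_force: [-0.7, -0.6, 1.3]
finger_gap: 0.0455
gripper_force: 62.6
time: 26.78
ee_pos: [0.4012, 0.2192, 0.1372]
eef_rot: [0.762, 0.648, -0.004, -0.0]
ft_force: [0.2, 1.0, 0.5]
finger_gap: 0.0851
gripper_force: 0.0
time: 27.4
ee_pos: [0.5771, 0.2015, 0.2491]
eef_rot: [0.778, 0.628, 0.0, 0.0]
ft_force: [0.3, 1.3, 1.0]
finger_gap: 0.0854
gripper_force: 0.0
time: 27.65
ee_pos: [0.5751, 0.2017, 0.2485]
eef_rot: [0.779, 0.627, -0.001, -0.0]
ft_force: [-0.6, -0.1, -0.1]
finger_gap: 0.0855
gripper_force: 0.0
[0.57505847 0.20165309 0.24845546] -12.270045350311342
0.62 [302. 157. 395. 282.] ztop 0.12094311833249896 ((591.9722290039062, 203.604248046875), (85.16287994384766, 59.791404724121094), 77.43069458007812)
[442.62447861 270.10864888] -9.948370268199145 2998.7666592481073 58639
rect [449.9 311.5]
big [402.4 220.3]
small [468.4 208.7]
1784 [0.38436838 0.19823101 0.07000382] [0.4222991  0.23942091 0.10413442]
```

View pics/w11.png

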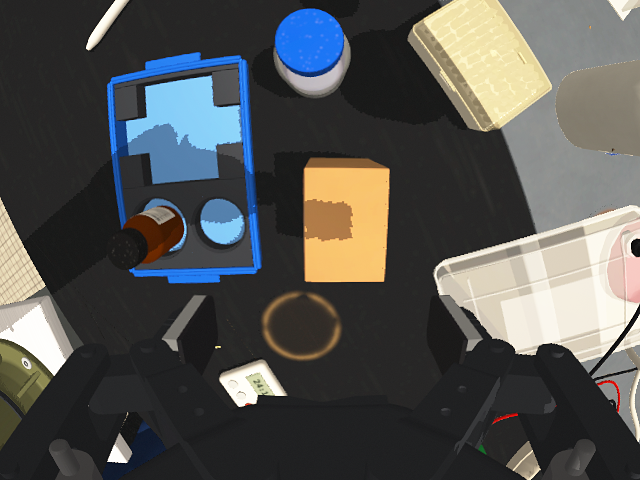

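Amber bottle seated (top 0.104) at (150,235). The brown carton at (346,220) is aligned with the gripper.

```bash
python3 -m pendant '[[1.7,0.2,-4,0,0,0],[0,0,-2,0,0,0],[0,0,0,0,0,0]]'
python3 -m pendant '[[0,0,-4,0,0,0],[0,0,-4,0,0,0],[0,0,-1.8,0,0,0],[0,0,0,0,0,0]]'
python3 -m pendant '[[0,0,0,0,0,0],[0,0,0,0,0,0],[0,0,0,0,0,0],[0,0,0,0,0,0]]' 0.3
python3 -m pendant '[[0,0,3,0,0,0],[0,0,5,0,0,0],[0,0,3,0,0,0],[0,0,0,0,0,0],[0,0,0,0,0,0]]'
python3 meas.py brown_carton blue w12
```

```text
time: 28.18
ee_pos: [0.5909, 0.2034, 0.1874]
eef_rot: [0.778, 0.628, -0.002, -0.001]
ft_force: [-0.6, -0.4, -0.1]
finger_gap: 0.0856
gripper_force: 0.0
time: 28.68
ee_pos: [0.5924, 0.2035, 0.091]
eef_rot: [0.779, 0.628, -0.0, -0.0]
ft_force: [0.4, -0.9, -0.4]
finger_gap: 0.0855
gripper_force: 0.0
time: 29.18
ee_pos: [0.5941, 0.2041, 0.0934]
eef_rot: [0.779, 0.627, 0.002, 0.0]
ft_force: [-1.0, 0.0, 6.8]
finger_gap: 0.0613
gripper_force: 65.7
time: 29.8
ee_pos: [0.5922, 0.2033, 0.2]
eef_rot: [0.779, 0.627, -0.001, -0.0]
ft_force: [0.2, -0.4, -1.7]
finger_gap: 0.0611
gripper_force: 65.5
[0.59216099 0.20326439 0.19996129] -12.276324964753346
0.62 [220. 182. 426. 403.] ztop 0.22744385412953264 ((593.5697631835938, 213.44558715820312), (63.5523796081543, 61.638450622558594), 77.65568542480469)
[442.25311279 270.13949179] -10.162768929705909 4321.127372597748 61114
rect [449.7 311.5]
big [401.9 220.5]
small [467.8 208.7]
```

```bash
python3 -m pendant '[[-5,1.5,0,0,0,2.5],[-5,4.5,0,0,0,0],[-4.1,4.9,0,0,0,0],[0,0,0,0,0,0],[0,0,0,0,0,0]]'
python3 meas.py brown_carton blue w13
```

```text
time: 30.52
ee_pos: [0.456, 0.3076, 0.2]
eef_rot: [0.765, 0.644, -0.001, 0.0]
ft_force: [1.2, -1.2, -1.5]
finger_gap: 0.061
gripper_force: 65.9
[0.45602152 0.30757873 0.19997981] -9.74489529425036
0.63 [220. 183. 428. 402.] ztop 0.22748626292472465 ((456.9891052246094, 318.1859436035156), (63.15068817138672, 61.566429138183594), 79.57884216308594)
[443.75282641 269.88211405] -9.50597017138492 12.561948340368787 46661
rect [450.7 311.3]
big [403.9 219.8]
small [470.  208.7]
```

View pics/w13.png

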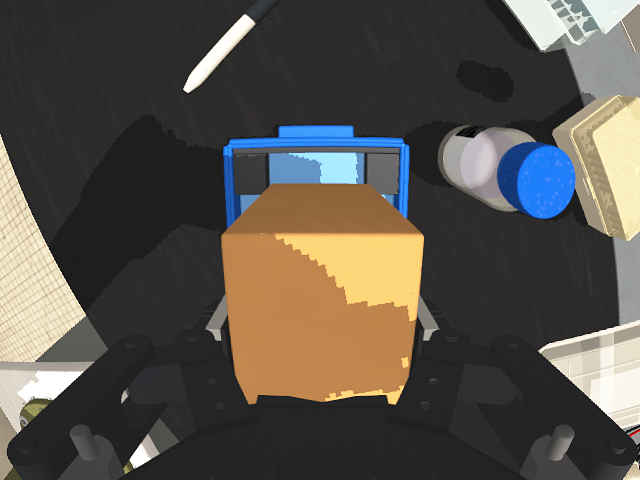

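The carton is held level over the blue rectangle (visible at (315,165)); correction -4, +4.5 mm, then lower.

```bash
python3 -m pendant '[[-0.4,0.45,-2,0,0,0],[0,0,-3,0,0,0],[0,0,-2,0,0,0],[0,0,-1,0,0,0],[0,0,0,0,0,0]]'; python3 -m pendant '[[0,0,-1,0,0,0],[0,0,-0.7,0,0,0],[0,0,-0.3,0,0,0],[0,0,0,0,0,0]]'
```

```text
time: 31.25
ee_pos: [0.4526, 0.3116, 0.1204]
eef_rot: [0.765, 0.644, -0.001, 0.0]
ft_force: [0.1, -0.0, -1.0]
finger_gap: 0.0612
gripper_force: 66.0
time: 31.75
ee_pos: [0.4521, 0.3126, 0.1008]
eef_rot: [0.765, 0.644, -0.0, 0.0]
ft_force: [0.2, 0.9, -2.0]
finger_gap: 0.0606
gripper_force: 66.0
```

```bash
python3 -m pendant '[[0,0,-0.1,0,0,0],[0,0,-0.1,0,0,0],[0,0,0,0,0,0]]'; python3 -m pendant '[[0,0,-0.1,0,0,0],[0,0,0,0,0,0]]'
```

```text
time: 32.12
ee_pos: [0.4524, 0.3128, 0.0995]
eef_rot: [0.765, 0.644, 0.0, 0.0]
ft_force: [-0.4, -0.6, 2.3]
finger_gap: 0.061
gripper_force: 66.2
time: 32.38
ee_pos: [0.4524, 0.3128, 0.0994]
eef_rot: [0.765, 0.644, 0.0, -0.0]
ft_force: [-2.9, -1.4, 8.5]
finger_gap: 0.0611
gripper_force: 67.1
```

Contact at the expected floor height. Release, retreat, and check.

```bash
python3 -m pendant '[[0,0,0.1,0,0,0],[0,0,0,0,0,0]]'; python3 -m pendant '[[0,0,0,0,0,0],[0,0,0,0,0,0],[0,0,0,0,0,0],[0,0,2,0,0,0],[0,0,5,0,0,0]]' 1
python3 -m pendant '[[0,0,6,0,0,0],[0,0,3,0,0,0],[2,-6,0,0,0,0],[2,-6,0,0,0,0],[2,-6,0,0,0,0]]'
python3 -m pendant '[[0,-6,0,0,0,0],[0,-6,0,0,0,0],[0,0,0,0,0,0],[0,0,0,0,0,0]]'
python3 - <<'E'
from h import *
p=env.snapshot("top"); X,u,v=cloud(p)
a=p['img'][185:325,150:510]; cv2.imwrite('pics/fin.png',cv2.resize(a,None,fx=2.2,fy=2.2,interpolation=cv2.INTER_CUBIC))
for n,(x,y),r in(("dye",(.4225,-.329),.012),("tube",(.489,-.317),.006),("wc",(.4355,-.227),.025),("amber",(.404,.22),.013),("brown",(.451,.3115),.025)):
    T=X[np.hypot(X[:,0]-x,X[:,1]-y)<r]; T=T[T[:,2]<.16]; print(n,len(T),(np.percentile(T[:,2],80)-.002).round(4) if len(T) else None)
for n in("timer","blue_cap_bottle","pen","brown_carton"):
    for q in env.cut_out(n,p)[:1]: print(n,q['score'],np.round(q['extent']))
q=cv2.imwrite('pics/side_fin.png',cv2.resize(env.snapshot("side")['img'][180:370,220:450],None,fx=3,fy=3))
E
```

```text
time: 32.62
ee_pos: [0.4524, 0.3128, 0.0995]
eef_rot: [0.765, 0.644, 0.0, -0.0]
ft_force: [-1.8, -1.0, 5.3]
finger_gap: 0.0609
gripper_force: 66.7
time: 33.25
ee_pos: [0.4505, 0.3115, 0.1671]
eef_rot: [0.765, 0.644, -0.003, 0.0]
ft_force: [0.8, -0.1, 0.9]
finger_gap: 0.085
gripper_force: 0.0
time: 33.88
ee_pos: [0.5119, 0.133, 0.2591]
eef_rot: [0.765, 0.645, 0.0, 0.0]
ft_force: [0.8, 0.3, 0.0]
finger_gap: 0.0853
gripper_force: 0.0
time: 34.38
ee_pos: [0.5115, 0.0154, 0.2589]
eef_rot: [0.765, 0.644, 0.0, -0.0]
ft_force: [0.1, 2.2, 0.2]
finger_gap: 0.0853
gripper_force: 0.0
dye 49 0.0911
tube 14 0.1213
wc 219 0.0525
amber 62 0.1021
brown 241 0.1266
blue_cap_bottle 0.83 [202. 228. 232. 250.]
pen 0.67 [161. 285. 187. 322.]
brown_carton 0.64 [203. 272. 243. 298.]
```

View pics/fin.png

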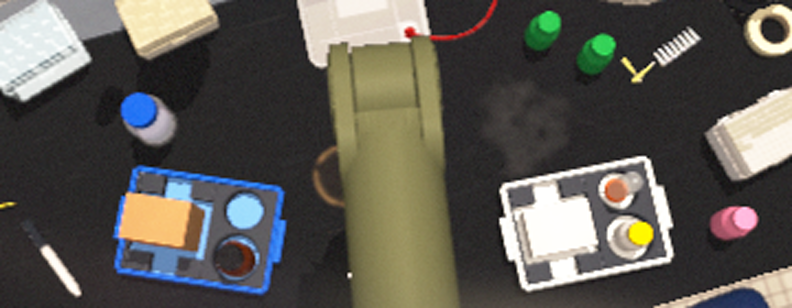

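View pics/side_fin.png

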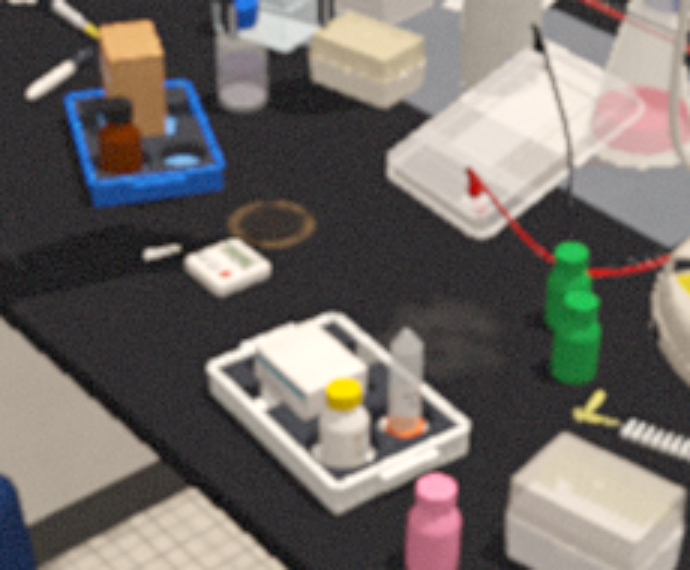

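All five stand upright in their cut-outs, with tops at the expected heights: dye 0.091, tube 0.121, white carton 0.051, amber 0.102, brown 0.126. The blue-cap bottle, timer and pen look untouched, so I hand in.

```bash
python3 -c "
from bench import env
print(env.hand_in())"
```

```text
the job is handed in; nothing more can be done
None
```

Both kits are made up and the job is handed in: all five items stand upright and fully down in their cut-outs, in about 34 s, and the blue-capped bottle, timer, pen and look-alikes were left where they stood.

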